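Flip the kickstand of a tilting bench stand and hold its frame upright

ROBOT

A 6-joint arm with a two-finger parallel gripper is mounted at the origin on a cart in front of the work surface, level with it; the furniture and walls round the work are solid. World frame = base frame: x ahead of the robot, y to its left, z up, the work surface at z = 0. Lengths are in m, angles in rad, forces in N, time in s.
With the tool pointing down it reaches from about 0.35 to 1 m from the base axis. Payload 7.1 kg.
Tool frame: the origin (TCP) lies between the finger pads; the fingertips stand 22 mm ahead of it and the grasp point (between the pads) lies 3 mm ahead of it; x points along the fingers, y is the direction in which the jaws open and shut, and the axes are right-handed (so a half turn about x gives the same grasp; the last joint's range is limited). The gripper opens to 85 mm and grips with 20 to 120 N. Pads are 22 mm wide; open, the fingers measure 114 mm over their backs; the gripper's body (76 mm by 85 mm) begins 54 mm behind the grasp point. The pads swing forward as they close: fully open they stand 13 mm farther back than shut.
Start: joints at [-1.129, 0.423, 1.63, -0, 1.089, -0.019], TCP at [0.278, -0.56, 0.253] pointing down, gripper open.
Joint ranges: [-3, 3], [-0.9, 2.11], [0.09, 2.58], [-1.31, 4.45], [0.11, 2.69], [-2.54, 2.54]. Speed limits (rad/s): [2.39, 2.39, 3.01, 3.14, 3.14, 3.14].

INTERFACE

Orientations are given as a rotation vector (axis times angle).
In Python, from rig import manip gives the robot as it stands. The module is installed in compiled form; this text tells all that it offers. Calls block until the motion is done:
- manip.move_to(position, orientation): joint-space move of the TCP to a pose.
- manip.servo_line(position, orientation=None, rate=0.15): straight line of the TCP; orientation=None keeps the orientation; rate is the mean speed in m/s.
- manip.set_joints(angles): joint-space move.
- manip.command_gripper(opening, f_grip=None): finger opening in m; f_grip is the grip in N (None keeps the last); returns when the fingers have stopped.
- manip.hold(seconds).
- manip.solve_ik(position, orientation): joint angles nearest the present ones, or None.
- manip.camera(name): name is "scene" or "top"; returns a dict with "image" (480x640x3 uint8, red, green, blue), "fx", "fy", "cx", "cy" (pixels), "k1" (the pictures are not rectified: a ray, as slopes to the right and down, at radius r is drawn at 1 + k1 r^2 times it, then the intrinsics apply), "cam_to_world" (4x4, takes a point from camera to world coordinates). Camera axes: x right, y down, z forward; pixel columns grow to the right and rows downward; lengths in m; the calibration is good to about 2 mm. A picture is of the moment at which its call begins. There is no depth.
A pose or a line that the arm cannot do raises manip.IKError and nothing moves.
- manip.sign_off(): hands the job in, once; it reports no verdict.
Readings, each from a call of its own:
- manip.get_time(): time.
- manip.get_joint_positions(): joint angles.
- manip.get_joint_vel(): joint speeds.
- manip.get_tau(): joint torques, N m.
- manip.get_position(): TCP position.
- manip.get_ee_rot(): TCP orientation.
- manip.get_contact_force(): force on the tool from outside, world axes, zero at the start.
- manip.get_torque(): the same for the moment, N m.
- manip.get_width(): finger opening in m.
Only numpy, scipy, OpenCV 4.12 (cv2) and the standard library are available. Lean on these libraries where they do the work, as an engineer would, in place of code of your own. Each camera call takes 0.05 s, during which the arm holds its last target.

TASK

The blue frame of the tilting bench stand is slumped forward on its stops with the orange kickstand folded up along its back. Flip the kickstand back over its centre until it is fully down, then raise the frame by its steel top bar until it stands upright with the kickstand's toe just meeting the bed. Finish still holding the frame upright there with the fingers, since it tips forward when let go; never let it go over backwards, and leave the other things on the bench where they are.

Things in the scene. Friction and masses are not known exactly. Their poses are not given: they have to be found in the camera images.
- stand: Grey steel bed fixed to the bench: plate 200 mm wide (y), 12 thick, from x = -90 to +120 mm, with bearing cheeks and front stops 50 mm high. Origin on the bench surface under the frame's hinge, z up. Its -x is the front, roughly towards the robot: the frame slumps that way; the kickstand swings out at the +x back. Its y is parallel to both hinge axes and the top bar. Place and yaw vary.
- frame_pivot (a point): Centre of the frame's hinge, axis along the stand's y, 32 mm above the bench, over the stand's origin. The frame stands 173 mm high over it: two blue 14 mm square posts at y = +-70 mm, and between them a heavy dark round hub, 72 mm in diameter, centred 78 mm above the hinge, its face 45 mm in front of the posts' plane.
- frame (a joint): Tilt of the blue frame (1.3 kg), rad: 0 upright, +0.5 slumped forward (to the stand's -x) on its stops, as it starts; negative leans back; limit -0.5. Gravity tips it forward from upright: about 5 N at the top bar raises it, about 1 N holds it upright. With the kickstand up it would fall backwards beyond about -0.18; with it down the toe stops it at about 0.
- bar_mid (a point): Middle of the steel top bar: round, 16 mm diameter, 172 mm long along the stand's y, 165 mm from frame_pivot, round which it swings. Can be pinched from above across the stand's x, best near its middle once the kickstand is down, and turns between the pads as the frame rises. The point turns with the frame.
- kickstand (a joint): Angle of the orange kickstand to the frame, rad: 0 folded up along the frame's back (start), 2.55 fully down at its stop. Turns easily (under 2 N at the toe). With the frame slumped it points straight up at about 0.5 rad; short of that it falls back to 0, past it it falls by its own weight, damped, and rests at 2.55 within about 2 s.
- kickstand_pivot (a point): Kickstand's hinge on the back of the frame, axis along the stand's y, 90 mm above the frame's hinge along the posts and 22 mm behind the frame's plane.
- toe_mid (a point): Centre of the kickstand's black toe, a cross bar of 12 mm diameter, 40 mm long along the stand's y, 122 mm from kickstand_pivot. The leg is 16 mm wide (y), 12 thick. Folded up, the toe stands 47 mm past the top bar's axis along the posts and 22 mm behind it, so that shut fingers can push it backwards from its front, above the bar.
- small_capital_mid (a point): Little carved stone capital, 60x60x58 mm, bystander (the nearer of two: its like stands fixed at the back); point at its centre.
- tape_measure_mid (a point): Yellow tape measure, 62x68x36 mm, bystander; point at its centre.
- round_mallet_mid (a point): Round wooden mallet lying down, 80x234x87 mm, bystander; point 40 mm above the bench at its middle.
- sanding_block_mid (a point): Sanding block, cork-coloured and red, 62x100x33 mm, bystander; point at its centre.
- dummy_hammer_mid (a point): Dark wooden stone-carver's hammer lying down, 46x203x46 mm, bystander; point at its centre.

How it is judged:
On the way, in this order (a step that is already met when the one before it is completed fails the run):
1. the kickstand is fully down while the frame is still slumped forward (value of joint kickstand above 2.45 rad and value of joint frame above 0.2 rad), for 0.2 s.
2. the frame is upright, kickstand down, with the fingers on the frame (value of joint kickstand above 2.4 rad and value of joint frame between -0.06 and 0.07 rad and contact force between the fingers and frame above 0.5 N), for 0.3 s.
At the end, for the whole second after the job is handed in: The kickstand is fully down (past 2.4 rad), the frame stands still and upright (between -0.06 and +0.07 rad) and the fingers are still in contact with the frame, holding it with more than 0.5 N (all of step 2 and velocity of joint frame between -0.1 and 0.1 rad/s); the arm keeps its last pose, push and grip.
It fails at once if the frame goes over backwards (value of joint frame below -0.12 rad).
It fails at once if a bystander is moved by more than 20 mm (distance of any of small_capital_mid, tape_measure_mid, round_mallet_mid, sanding_block_mid, dummy_hammer_mid from where it was at the start of the episode above 0.02 m).
It also fails if it takes over 45 s, if anything falls off the work surface, if the arm or the gripper's body presses on something with over 40 N, if the wrist force passes 120 N, or if a joint passes its speed limit or range.

## Working session

There is one attempt and no reset: what is moved stays moved. The work goes in short steps, each a Python script; the robot and the scene stay as the last script left them, time stands still between calls to the robot, and variables do not carry over. Pictures are saved under pics/ and viewed, and the job is handed in when it is done.

```bash
mkdir -p pics; python3 - <<'E'
from rig import manip
import cv2,numpy as np
for n in("scene","top"):
    c=manip.camera(n); cv2.imwrite(f"pics/{n}0.png",c["image"][:,:,::-1])
    np.savez(f"{n}0.npz",**c)
    print(n,c["fx"],c["fy"],c["cx"],c["cy"],c["k1"]);print(np.round(c["cam_to_world"],4))
print(manip.get_time(),manip.get_ee_rot(),manip.get_width())
E
```

```text
scene 568.1046771711717 568.1046771711717 315.51518136428837 236.35727055042048 -0.07543552093538072
[[-0.6789 -0.5499  0.4866 -0.0604]
 [-0.7343  0.5096 -0.4485  0.7082]
 [-0.0014 -0.6618 -0.7497  1.255 ]
 [ 0.      0.      0.      1.    ]]
top 579.5815336189953 579.5815336189953 311.5230538642643 226.92751111451537 -0.021250280930582535
[[-0.0127 -0.9837  0.1794  0.3783]
 [-0.9998  0.0157  0.0151  0.0536]
 [-0.0177 -0.1792 -0.9837  1.7132]
 [ 0.      0.      0.      1.    ]]
0.1 [ 1.96543143  0.46250908 -1.9660602 ] 0.08509959164253061
```

View pics/scene0.png

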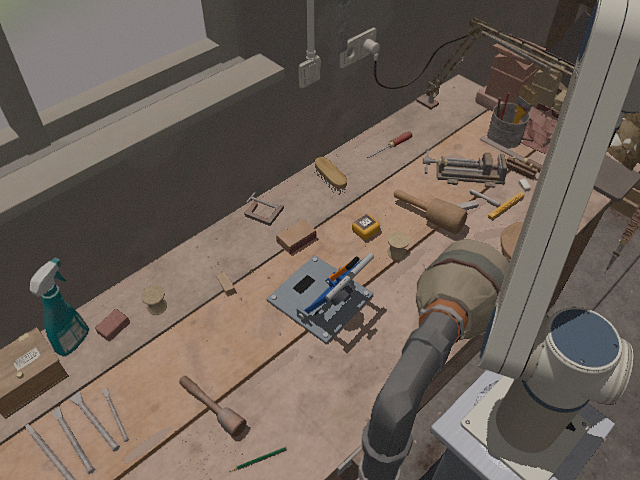

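View pics/top0.png

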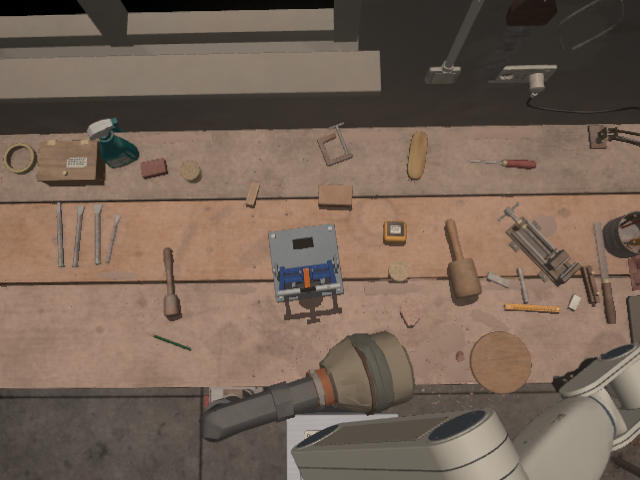

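The top view shows the grey bed at about (270–342, 225–300), with the bar at around row 293 and the orange leg at (307, 278). I'll zoom in on both views.

```bash
cat > h.py <<'E'
import numpy as np, cv2
def load(n): return dict(np.load(n))
def ray(c,u,v):
    x=(u-c["cx"])/c["fx"]; y=(v-c["cy"])/c["fy"]; rd=np.hypot(x,y); r=rd
    for _ in range(20): r=rd/(1+c["k1"]*r*r)
    s=r/rd if rd>0 else 1
    T=c["cam_to_world"]; d=T[:3,:3]@np.array([x*s,y*s,1]); return T[:3,3],d/np.linalg.norm(d)
def onz(c,u,v,z):
    o,d=ray(c,u,v); return o+d*(z-o[2])/d[2]
def proj(c,P):
    T=c["cam_to_world"]; p=T[:3,:3].T@(np.asarray(P)-T[:3,3]); x,y=p[:2]/p[2]; k=1+c["k1"]*(x*x+y*y)
    return np.array([c["fx"]*x*k+c["cx"],c["fy"]*y*k+c["cy"]])
def tri(c1,p1,c2,p2):
    o1,d1=ray(c1,*p1);o2,d2=ray(c2,*p2)
    A=np.stack([d1,-d2],1);s=np.linalg.lstsq(A,o2-o1,rcond=None)[0]
    a=o1+d1*s[0];b=o2+d2*s[1];return (a+b)/2,np.linalg.norm(a-b)
def crop(c,u0,v0,w,h,k,f):
    im=c["image"][v0:v0+h,u0:u0+w,::-1]; cv2.imwrite(f,cv2.resize(im,None,fx=k,fy=k,interpolation=cv2.INTER_CUBIC))
E
python3 - <<'E'
from h import *
crop(load("top0.npz"),256,215,100,75+35,5,"pics/topz.png")
crop(load("scene0.npz"),260,225,140,130,4,"pics/scz.png")
E
```

```text
(no output)
```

View pics/topz.png

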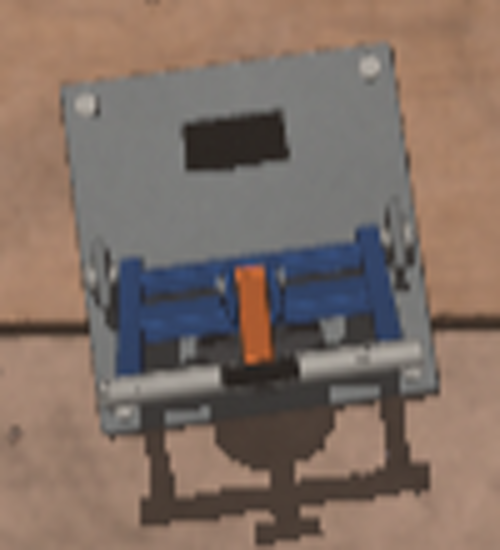

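View pics/scz.png

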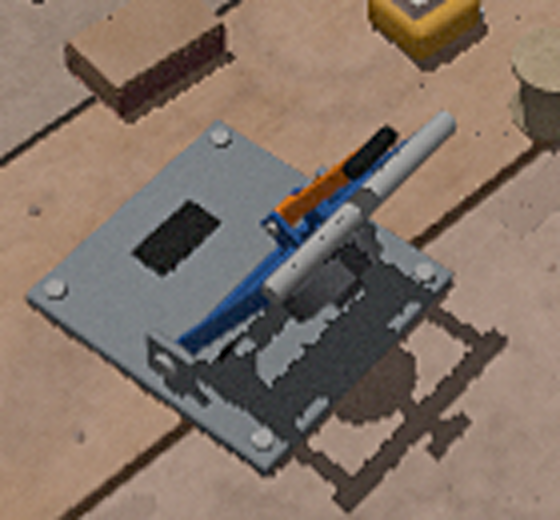

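The crops show the four plate corners, the bar ends and the black toe clearly in both views. Top crop corners are (63,85), (390,43), (437,390) and (105,432). I'll compute the stand pose and cross-check it.

```bash
cat > est.py <<'E'
from h import *
T=load("top0.npz");S=load("scene0.npz")
t=lambda u,v:(256+u/5-.4,215+v/5-.4)
s=lambda u,v:(260+u/4-.4,225+v/4-.4)
ct=[onz(T,*t(*p),.012) for p in[(63,85),(390,43),(437,390),(105,432)]]  # back-left, back-right, front-right, front-left
cs=[onz(S,*s(*p),.012) for p in[(27,298),(218,122),(450,275),(268,473)]]
print(np.round(ct,4));print(np.round(cs,4))
def pose(c):
    c=np.array(c)[:,:2]; bl,br,fr,fl=c
    print("sizes",np.linalg.norm(bl-br),np.linalg.norm(fl-fr),np.linalg.norm(bl-fl),np.linalg.norm(br-fr))
    # rigid fit
    m=np.array([(.12,.1),(.12,-.1),(-.09,-.1),(-.09,.1)])
    mc=m-m.mean(0);cc=c-c.mean(0)
    yaw=np.arctan2((mc[:,0]*cc[:,1]-mc[:,1]*cc[:,0]).sum(),(mc*cc).sum())
    R=np.array([[np.cos(yaw),-np.sin(yaw)],[np.sin(yaw),np.cos(yaw)]])
    return c.mean(0)-R@m.mean(0),yaw
for c in(ct,cs): print(pose(c))
o1,y1=pose(ct);o2,y2=pose(cs)
o=(o1+o2)/2;yaw=(y1+y2)/2
def W(x,y,z): return np.array([o[0]+x*np.cos(yaw)-y*np.sin(yaw),o[1]+x*np.sin(yaw)+y*np.cos(yaw),z])
def fr(th,up,back,y=0): # frame coords
    return W(-up*np.sin(th)+back*np.cos(th),y,.032+up*np.cos(th)+back*np.sin(th))
if __name__=="__main__":
    for n,pt,ps,P in [("barL",(107,388),(272,293),fr(.5,.165,0,.086)),("barR",(422,350),(450,122),fr(.5,.165,0,-.086)),("toeL",(222,376),(352,170),fr(.5,.212,.022,.02)),("toeR",(299,366),(390,133),fr(.5,.212,.022,-.02))]:
        X,g=tri(T,t(*pt),S,s(*ps)); print(n,np.round(X,4),round(g,4),"pred",np.round(P,4),
          np.round((proj(T,P)-[256-.4,215-.4])*5),np.round((proj(S,P)-[260-.4,225-.4])*4))
E
python3 est.py
```

```text
[[ 0.6765  0.2092  0.012 ]
 [ 0.6989  0.0137  0.012 ]
 [ 0.4921 -0.0098  0.012 ]
 [ 0.4704  0.1845  0.012 ]]
[[ 0.6718  0.2119  0.012 ]
 [ 0.6971  0.0157  0.012 ]
 [ 0.4933 -0.0083  0.012 ]
 [ 0.4657  0.1862  0.012 ]]
sizes 0.19678970363633846 0.19549181363870302 0.20759524412707722 0.2080712762607303
(array([0.56954674, 0.09769323]), np.float64(0.11444969626833303))
sizes 0.1978866969866844 0.1964353267206987 0.2076301877837634 0.20514924520452862
(array([0.56711153, 0.09948829]), np.float64(0.12729617666841633))
sizes 0.19678970363633846 0.19549181363870302 0.20759524412707722 0.2080712762607303
sizes 0.1978866969866844 0.1964353267206987 0.2076301877837634 0.20514924520452862
barL [0.4839 0.1703 0.1733] 0.0022 pred [0.4794 0.1744 0.1768] [100. 398.] [270. 298.]
barR [0.5012 0.003  0.176 ] 0.0028 pred [0.5002 0.0037 0.1768] [422. 354.] [448. 122.]
toeL [0.4851 0.1071 0.2328] 0.0022 pred [0.4842 0.1085 0.2286] [221. 380.] [349. 176.]
toeR [0.4908 0.0685 0.2287] 0.0001 pred [0.489  0.0688 0.2286] [298. 370.] [392. 135.]
```

Both views agree within about 3 mm and the sizes are right, with origin about (0.569, 0.0985) and yaw about 0.12. The toe and bar predictions also match the triangulated points. Next is the kickstand push.

```bash
cat > g.py <<'E'
import numpy as np
from scipy.spatial.transform import Rotation as Ro
from rig import manip
O=np.array([.569,.0985]);YAW=.12
def W(x,y,z): c,s=np.cos(YAW),np.sin(YAW); return np.array([O[0]+x*c-y*s,O[1]+x*s+y*c,z])
def inv(p): c,s=np.cos(YAW),np.sin(YAW); d=np.asarray(p)[:2]-O; return np.array([c*d[0]+s*d[1],-s*d[0]+c*d[1],p[2]])
def ori(sg):
    x=np.array([0,0,-1.]);y=sg*np.array([np.cos(YAW),np.sin(YAW),0]);return Ro.from_matrix(np.stack([x,y,np.cross(x,y)],1)).as_rotvec()
E
python3 - <<'E'
from g import *
print(Ro.from_rotvec(manip.get_ee_rot()).as_matrix().round(2))
for sg in(1,-1):
  for p in (W(-.14,0,.30),W(-.14,0,.233),W(.03,0,.233),W(-.08,0,.18),W(0,0,.2)):
    q=manip.solve_ik(p,ori(sg)); print(sg,None if q is None else np.round(q,2))
E
```

```text
[[-0.    0.44 -0.9 ]
 [ 0.   -0.9  -0.44]
 [-1.   -0.   -0.  ]]
1 [0.16 0.08 1.98 0.   1.09 0.04]
1 [0.16 0.18 2.04 0.   0.92 0.04]
1 [0.15 0.42 1.69 0.   1.03 0.03]
1 [0.16 0.35 1.96 0.   0.83 0.04]
1 [0.15 0.42 1.78 0.   0.94 0.03]
-1 None
-1 None
-1 None
-1 None
-1 None
```

```bash
python3 - <<'E'
from g import *
import h,cv2
manip.command_gripper(0.0,30)
manip.move_to(W(-.15,0,.32),ori(1))
manip.servo_line(W(-.15,0,.235),rate=.12)
print(manip.get_time(),inv(manip.get_position()).round(4),manip.get_contact_force().round(2))
for n in("scene","top"):
    c=manip.camera(n); np.savez(n+"1.npz",**c)
h.crop(h.load("scene1.npz"),230,170,200,190,4,"pics/sc1.png")
h.crop(h.load("top1.npz"),230,200,150,140,4,"pics/top1.png")
E
```

```text
4.075 [-1.496e-01 -1.000e-04  2.354e-01] [ 0.17 -0.81 -0.36]
```

View pics/sc1.png

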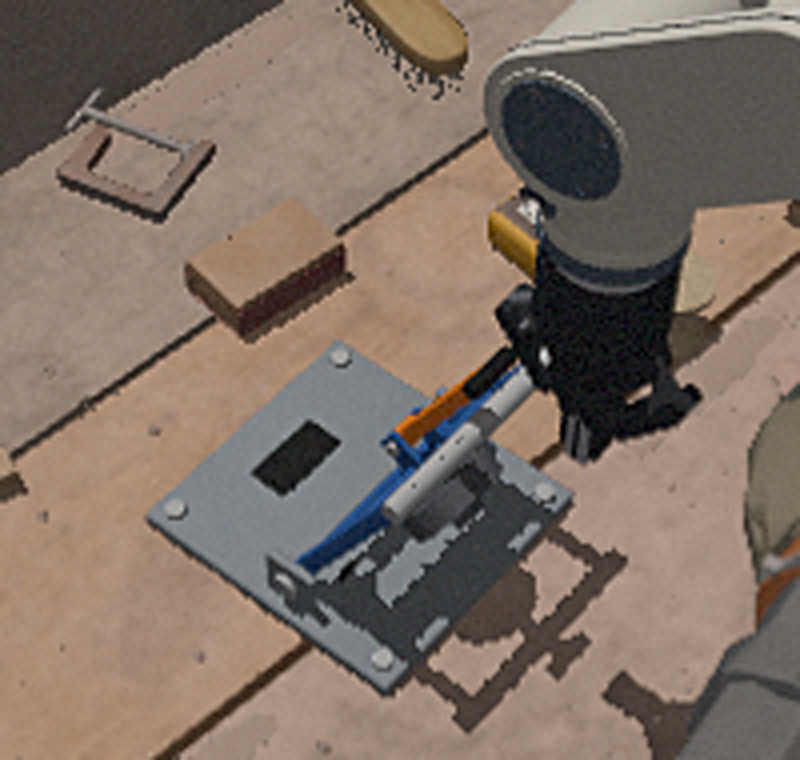

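View pics/top1.png

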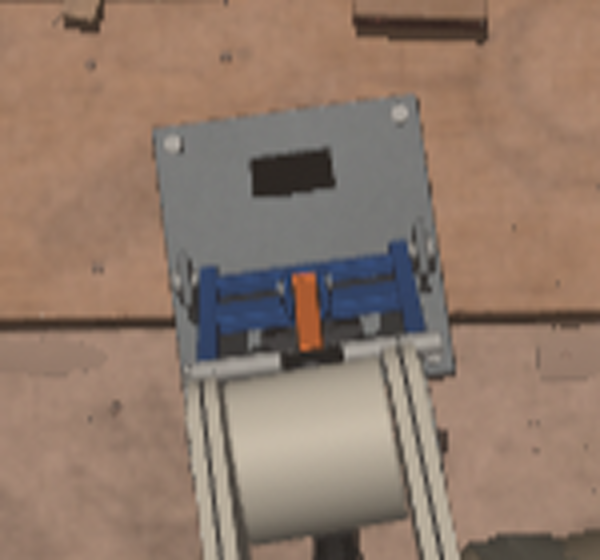

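The shut fingers stand in front of the toe and centred on it, with the tips above the bar. I'll push in stages while watching the force.

```bash
python3 - <<'E'
from g import *
import h
for x,z in((-.11,.235),(-.085,.238),(-.06,.243),(-.035,.247),(-.01,.247),(.015,.247)):
    manip.servo_line(W(x,0,z),rate=.06)
    print(round(manip.get_time(),2),inv(manip.get_position()).round(4),manip.get_contact_force().round(2))
    if x>-.05 : np.savez(f"p{int(x*1000)}.npz",**manip.camera("scene"))
manip.hold(.5)
manip.servo_line(W(-.0,0,.30),rate=.12)
manip.hold(.7)
for n in("scene","top"):
    c=manip.camera(n); np.savez(n+"2.npz",**c)
h.crop(h.load("scene2.npz"),230,170,200,190,4,"pics/sc2.png")
print(manip.get_time(),manip.get_contact_force().round(2))
E
```

```text
4.99 [-0.1104 -0.      0.2347] [-0.28  0.66  0.28]
5.56 [-0.0849 -0.      0.2378] [ 0.28 -0.26  0.54]
6.13 [-0.0599 -0.      0.2429] [0.5  0.16 0.43]
6.71 [-0.0349  0.      0.2468] [-0.05  0.41  0.08]
7.33 [-0.01   -0.      0.2468] [-0.29  0.23 -0.11]
7.94 [ 0.015  -0.      0.2468] [0.11 0.78 0.53]
9.9 [0.36 0.3  0.92]
```

View pics/sc2.png

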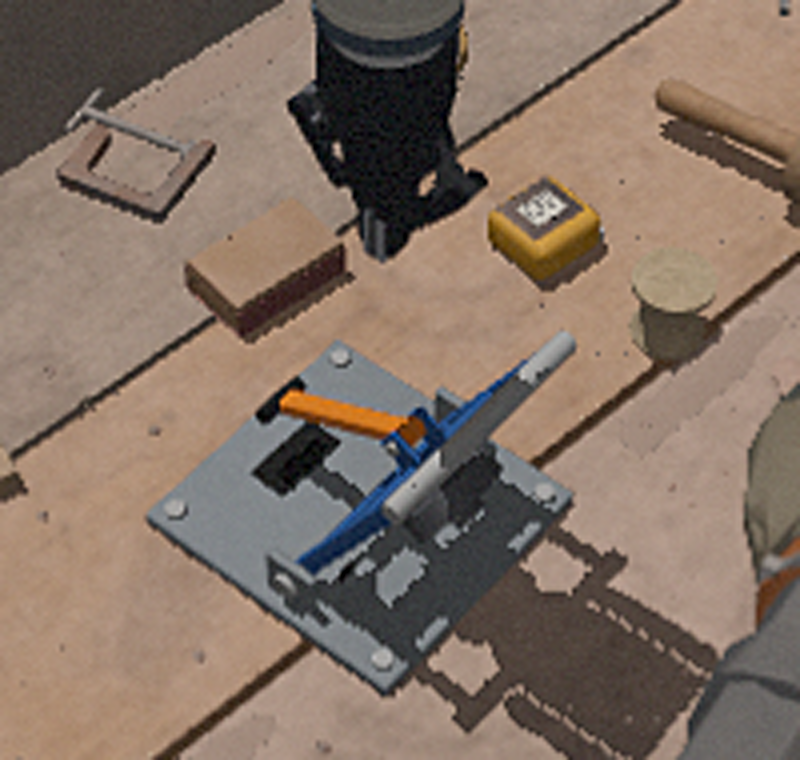

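The kickstand has fallen back with its toe over the plate, at crop (280,400). The frame is still slumped. I'll check the toe against the prediction, then pinch the bar.

```bash
python3 - <<'E'
from g import *
import h
S=h.load("scene2.npz")
a=2.05
P=W(-.0238+.122*np.sin(a),0,.1215+.122*np.cos(a)); print("toe pred px",(h.proj(S,P)-[229.6,169.6])*4)
manip.command_gripper(.05,30)
bx,bz=-.165*np.sin(.5),.032+.165*np.cos(.5)
manip.servo_line(W(bx,0,.29),rate=.2)
manip.servo_line(W(bx,0,bz+.003),rate=.1)
print(manip.get_time(),inv(manip.get_position()).round(4),manip.get_contact_force().round(2))
c=manip.camera("scene");np.savez("scene3.npz",**c)
h.crop(h.load("scene3.npz"),230,170,200,190,4,"pics/sc3.png")
E
```

```text
toe pred px [279.95457228 402.01542715]
12.2333 [-0.0786  0.      0.1803] [-0.45 -0.43  0.14]
```

View pics/sc3.png

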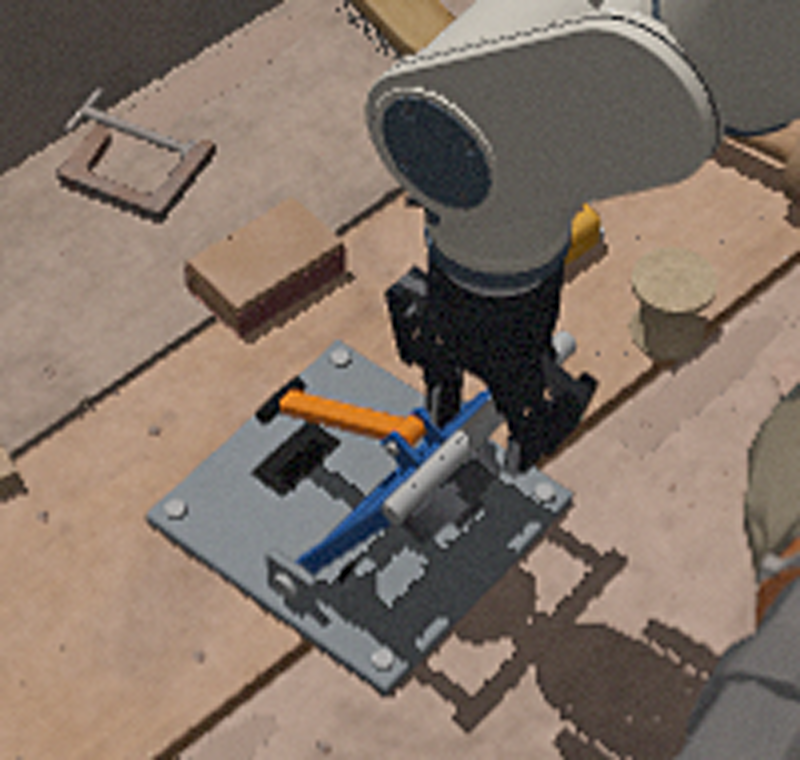

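The fingers straddle the bar, one on each side. I'll close and start the arc, checking forces.

```bash
python3 - <<'E'
from g import *
manip.command_gripper(0.0,30)
print(manip.get_time(),manip.get_width(),inv(manip.get_position()).round(4),manip.get_contact_force().round(2))
for th in(.45,.4,.35,.3):
    manip.servo_line(W(-.165*np.sin(th),0,.035+.165*np.cos(th)),rate=.06)
    print(th,round(manip.get_time(),2),inv(manip.get_position()).round(4),manip.get_contact_force().round(2),round(manip.get_width(),4))
E
```

```text
12.6833 0.014839305181841412 [-0.0771  0.      0.1806] [ 5.97  1.18 -1.12]
0.45 12.97 [-0.0727  0.      0.1831] [-1.99 -0.69 -5.24] 0.0151
0.4 13.25 [-0.0648 -0.      0.1871] [-5.6  -0.83  0.27] 0.0146
0.35 13.53 [-0.0571  0.      0.1906] [-6.21 -1.05  6.06] 0.015
0.3 13.82 [-0.0488  0.      0.1933] [-5.68 -1.3   6.45] 0.015
```

Width 15 mm means the bar is held. On closing, the TCP shifted +1.5 mm, so the bar is about 1.5 mm further +x than estimated. I'll continue in steps, feeling for the toe.

```bash
python3 - <<'E'
from g import *
import h
for th in(.25,.2,.15,.1,.07,.05,.035,.025,.015):
    manip.servo_line(W(.0015-.165*np.sin(th),0,.034+.165*np.cos(th)),rate=.05 if th>.06 else .02)
    manip.hold(.1)
    F=manip.get_contact_force();p=inv(manip.get_position())
    print(th,round(manip.get_time(),2),p.round(4),F.round(2),round(manip.get_width(),4),"th est",round(-np.arcsin((p[0]-.0015)/.165),4))
    if th<.06 and F[0]<-12: break
for n in("scene","top"):
    c=manip.camera(n);np.savez(n+"4.npz",**c)
h.crop(h.load("scene4.npz"),230,170,200,190,4,"pics/sc4.png")
h.crop(h.load("top4.npz"),230,200,150,140,4,"pics/top4.png")
E
```

```text
0.25 14.26 [-0.0385 -0.      0.1956] [-6.06 -0.58 13.92] 0.0148 th est 0.2451
0.2 14.68 [-0.0305  0.      0.1971] [-4.71 -0.23  9.77] 0.0148 th est 0.1952
0.15 15.09 [-0.0224  0.      0.1985] [-4.57 -1.26  8.63] 0.0149 th est 0.1455
0.1 15.51 [-0.0144  0.      0.1992] [-4.53 -0.35  8.1 ] 0.0152 th est 0.0963
0.07 15.86 [-0.0097 -0.      0.1994] [-3.31 -0.82  8.14] 0.015 th est 0.0677
0.05 16.27 [-0.0064  0.      0.1994] [-3.14  0.07  6.53] 0.015 th est 0.0482
0.035 16.65 [-0.0039  0.      0.1994] [-2.57 -0.15  5.92] 0.0149 th est 0.0325
0.025 17.0 [-0.0024  0.      0.1994] [-3.14 -0.17  6.64] 0.0145 th est 0.0234
0.015 17.35 [-0.0007  0.      0.1993] [-1.57 -0.35  5.34] 0.0151 th est 0.0133
```

View pics/sc4.png

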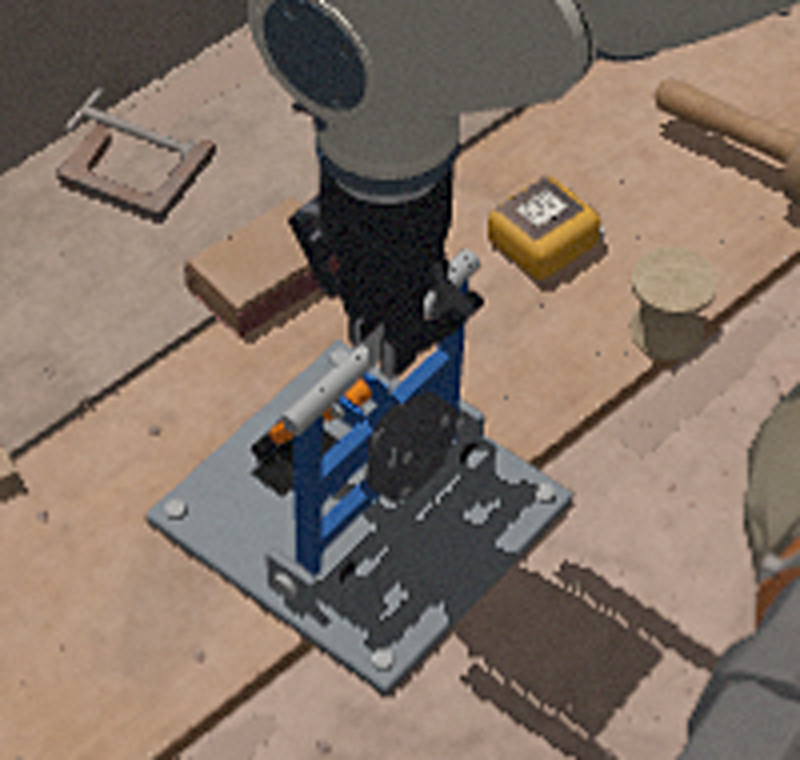

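View pics/top4.png

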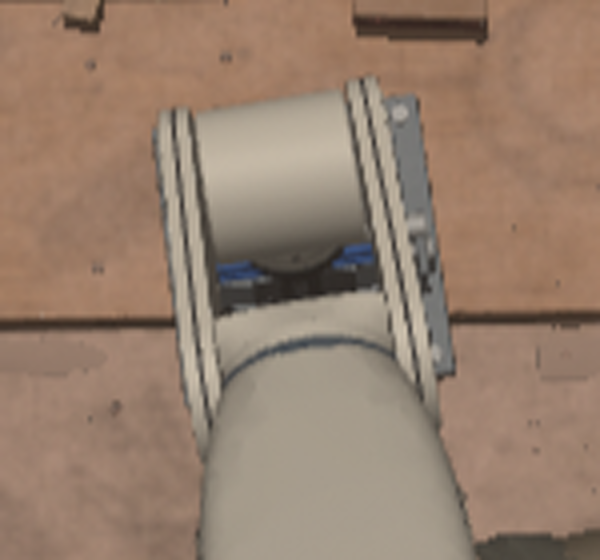

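The frame is visibly upright with the toe at or near the bed, at crop (262,445). I'll creep on in 1 mm steps to feel for toe contact, with a hard limit at about -0.025 rad.

```bash
python3 - <<'E'
from g import *
import h
for x in(.002,.003,.004,.005):
    manip.servo_line(W(x,0,.199),rate=.02); manip.hold(.25)
    F=np.mean([manip.get_contact_force() for _ in range(3)],0);p=inv(manip.get_position())
    print(round(manip.get_time(),2),p.round(4),F.round(2),"th est",round(-np.arcsin((p[0]-.0015)/.165),4))
    if F[0]<-6: break
c=manip.camera("scene");np.savez("scene5.npz",**c)
h.crop(c,270,230,80,75,8,"pics/sc5.png")
for y in(.086,):
  for th in(-.03,0,.03): print(th,(h.proj(c,W(.0015-.165*np.sin(th),y,.032+.165*np.cos(th)))-[269.6,229.6])*8)
E
```

```text
18.0 [0.0021 0.     0.1993] [-2.85 -0.96  5.5 ] th est -0.0035
18.5 [ 0.0032 -0.      0.1991] [-1.27 -0.32  4.94] th est -0.0103
19.0 [0.0041 0.     0.1991] [-1.62  0.09  5.74] th est -0.0156
19.5 [0.005  0.     0.1991] [-1.94  0.54  5.55] th est -0.0211
-0.03 [235.23518699 359.09726031]
0 [247.89718074 367.62362476]
0.03 [260.61047137 376.48619657]
```

View pics/sc5.png

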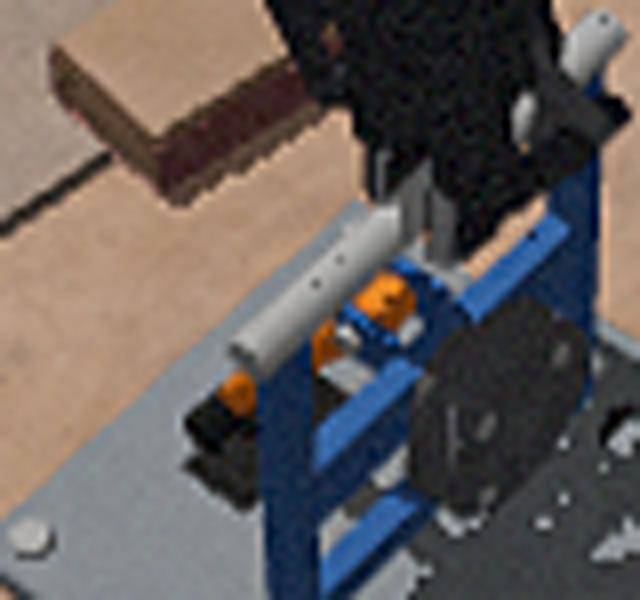

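```bash
python3 - <<'E'
from g import *
import h
S=h.load("scene5.npz");m=lambda p:(269.6+p[0]/8,229.6+p[1]/8)
def fr(th,u,b,y): return W(.0015-u*np.sin(th)+b*np.cos(th),y,.032+u*np.cos(th)+b*np.sin(th))
for th in(.03,0,-.03):
  b=.022+.122*np.sin(2.55);u=.09+.122*np.cos(2.55)
  print(th,"toe L end",((h.proj(S,fr(th,u,b,.02))-[269.6,229.6])*8).round(), "z",fr(th,u,b,0)[2].round(4),
  "barL",((h.proj(S,fr(th,.165,0,.086))-[269.6,229.6])*8).round(),"barR",((h.proj(S,fr(th,.165,0,-.086))-[269.6,229.6])*8).round())
E
```

```text
0.03 toe L end [187. 425.] z 0.0234 barL [261. 376.] barR [625.  41.]
0 toe L end [188. 430.] z 0.0207 barL [248. 368.] barR [612.  33.]
-0.03 toe L end [189. 436.] z 0.018 barL [235. 359.] barR [600.  26.]
```

By the given sizes the toe should meet the bed at about -0.03 rad, and the bar ends in the image put the frame at about -0.02. I'll creep a little further in half-millimetre steps with averaged forces.

```bash
python3 - <<'E'
from g import *
import h
for x in(.005,.0055,.006,.0065,.007):
    manip.servo_line(W(x,0,.199),rate=.02)
    F=[]
    for _ in range(10): manip.hold(.04);F.append(manip.get_contact_force())
    F=np.mean(F,0);p=inv(manip.get_position())
    print(round(manip.get_time(),2),p.round(4),F.round(2),"th est",round(-np.arcsin((p[0]-.0015)/.165),4))
    if F[0]<-4: break
E
```

```text
20.22 [0.005  0.     0.1991] [-2.26  0.19  6.01] th est -0.0211
20.88 [0.0054 0.     0.1991] [-2.51  0.44  5.86] th est -0.0237
21.55 [0.0058 0.     0.1991] [-2.35  0.09  5.88] th est -0.0264
22.22 [0.0065 0.     0.1989] [-1.64  0.26  3.49] th est -0.0302
22.88 [0.0069 0.     0.1989] [-1.39  0.42  2.06] th est -0.0329
```

There was no clear horizontal stop. The vertical load changed from x ≈ 6.5 mm on, consistent with the toe touching lightly at about -0.03, but that isn't proof. I'll settle about 1.5 mm back, safely inside the window, check once more and hand in.

```bash
python3 - <<'E'
from g import *
import h
manip.servo_line(W(.005,0,.199),rate=.02); manip.hold(.8)
p=inv(manip.get_position());print(manip.get_time(),p.round(4),manip.get_contact_force().round(2),manip.get_width(),manip.get_joint_vel().round(3))
c=manip.camera("scene");np.savez("scene6.npz",**c);h.crop(c,230,170,200,190,4,"pics/sc6.png")
E
```

```text
23.9333 [0.005 0.    0.199] [-2.57 -0.15  0.1 ] 0.015044495098572109 [ 0.002 -0.     0.002 -0.002 -0.001 -0.001]
```

View pics/sc6.png

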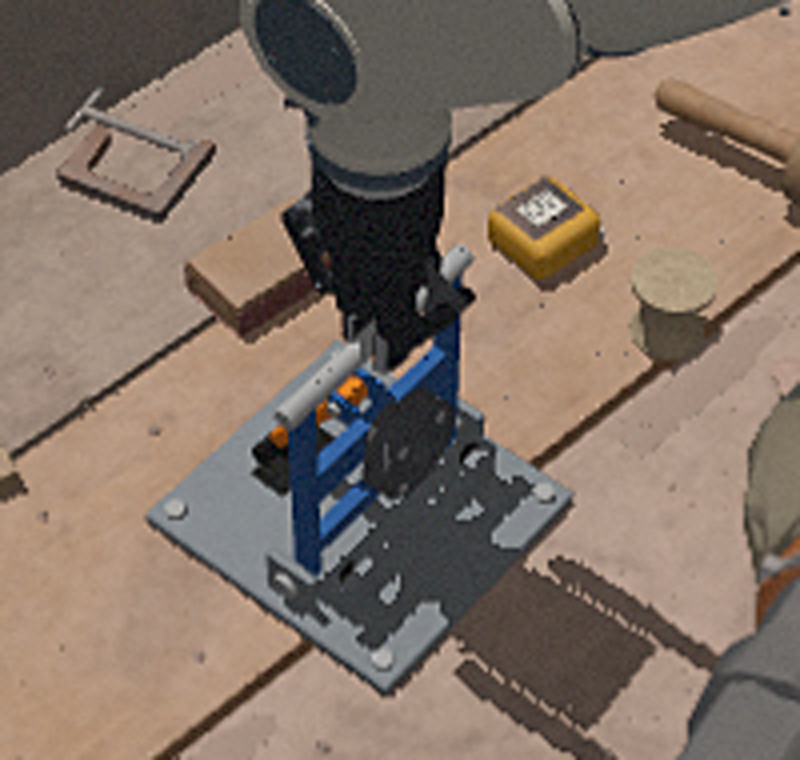

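The frame is upright, the bar is held at crop (365,345), the kickstand is down, and the neighbouring objects haven't moved. Handing in.

```bash
python3 -c "
from rig import manip
print(manip.sign_off())"
```

```text
the job is handed in; nothing more can be done
None
```

I flipped the kickstand down with shut fingers. I then pinched the steel top bar, raised the frame along its arc and handed in while still holding it upright, at about 24 s of the 45 s.

**Last checks:**
- **Frame:** estimated tilt is about -0.02 rad, with roughly ±0.02 uncertainty, from the gripper position and agreeing with the bar ends in the image. It was not moving.
- **Grip:** the fingers were closed on the bar at 15.0 mm on a 30 N grip setting, with about 2.6 N net force on the tool.
- **Kickstand:** seen fully down while the frame was still slumped, with the toe within about 1 pixel of its predicted place. It was also down in the final picture.
- **Bystanders:** the tape measure, capital and sanding block looked unmoved in the scene picture, as did the visible part of the mallet. The hammer was out of the cropped view and was not rechecked, but the arm never went near it.

**Not confirmed:** the toe meeting the bed was never clearly felt. I crept to about -0.033 rad and no horizontal stop showed up; only the vertical load shifted, from about -0.03 rad on. By the given sizes the toe touches at about -0.03 rad. I finished about 2 mm at the bar short of the furthest point, so the toe should be on the bed or about 1 mm above it.

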